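# Hang a body pack on the rack case's folding hanger

## Robot

A 6-joint arm with a two-finger parallel gripper is mounted at the origin on the work surface. World frame = base frame: x ahead of the robot, y to its left, z up, the work surface at z = 0. Lengths are in mm, angles in degrees, forces in N, time in s.
With the tool pointing down it reaches from about 300 to 850 mm from the base axis. Payload 4.2 kg.
Tool frame: the origin (TCP) lies at the very end of the fingers, on their centre line; the grasp point (between the pads) lies 19 mm behind it (env.grip_point_offset is the distance from the TCP to the grasp point, in mm); z points along the fingers, y is the line along which they close (so a half turn about z gives the same grasp; the last joint's range is limited). The gripper opens to 91 mm and grips with 3 to 60 N. Pads are 32 mm wide; open, the fingers measure 118 mm over their backs; the gripper's body (76 mm by 178 mm) begins 60 mm behind the grasp point.
Start: joints at [66.349, 18.312, 89.639, -0, 72.044, -1.146], TCP at [220.101, 531.226, 186.776] pointing down, gripper open.
Joint ranges: [-177.97, 177.97], [-48.28, 115.42], [12.27, 149.76], [-77.06, 257.06], [2.81, 150.46], [-146.56, 146.56]. Speed limits (degrees/s): [147.25, 147.25, 180, 180, 180, 180].

## Interface

Orientations are given as [roll, pitch, yaw] about the fixed x, y, z axes, in that order (R = Rz(yaw) Ry(pitch) Rx(roll)).
In Python, from workcell import env gives the robot as it stands. The module is installed in compiled form; this text tells all that it offers.
- The arm moves only by the tool arm_command, never from a script. Its argument "rows" is a list of rows, each an object with "delta_pos": the shift along the tool's x, y, z in mm, a list of three; "roll": the turn about the tool's z in units of 5 degrees (1.0 is 5 degrees); "jaw": the opening in per cent of the stroke, from 0 (shut) to 100 (fully open). A call has 1 to 20 rows; each row is the pose to reach, as a shift and turn from the pose commanded when the call began, along the tool's axes at that moment; what a row does not reach only later rows make up. A row lasts 1/12 s, in which the tool goes at most 41.7 mm and 7.16 degrees, less where a joint would pass 70% of its speed; a pose out of reach is approached as far as the arm can. A call with a gripper value outside its range is refused whole. The fingers move at their own pace and stop on an object; "squeeze" is the grip in N (left out, the last holds). Time passes only in rows, so rows that repeat a pose let the fingers close. It gives the time, the measured TCP pose, the force, the opening and the grip force at its end, in the units of the state.
- env.state(): the state, without advancing time (a new reading comes with each control period).
- env.grab_frame(name): name is "scene" or "top"; returns a dict with "img" (420x560x3 uint8, blue, green, red), "z_map" (420x560 float32, mm along the optical axis (not along the pixel's ray), 0 where there is no reading), "fov_y" (degrees; the focal length in pixels is half the picture's height over the tangent of half this angle, whatever the lens; pixels are square), "cx", "cy" (the principal point, pixels), "dist" ([k1, k2, p1, p2, k3] as OpenCV has them; the pictures are not rectified), "R" (3x3) and "t" (3): a world point X has camera coordinates R X + t. Camera axes: x right, y down, z forward; pixel columns grow to the right and rows downward; lengths in mm; the calibration is good to about 2 mm. A picture is of the moment at which its call begins.
- env.job_done(): hands the job in; it is judged then, once.
The state is a dict: "time_s": time; "qpos": joint angles; "qvel": joint speeds; "effort": joint torques, N m; "ee_pos": TCP position; "ee_rot": TCP orientation; "force": force on the tool from outside, world axes, zero at the start; "torque": the same for the moment, N m; "gripper_width": finger opening in mm; "gripper_force": force on a finger pad.
Only numpy, scipy, OpenCV 4.12 (cv2) and the standard library are available. Lean on these libraries where they do the work, as an engineer would, in place of code of your own. Each camera call takes 0.05 s, during which the arm holds its last target. There are 200 camera calls.

## Task

Swing the folding hanger on the side of the rack case out as far as it goes, until it is up against its stop. Then take the body pack that has the belt clip out of the foam and clip it upright onto the hanger's bar, pushed down until the clip is fully home, and let go. Feel your way: never load the hanger or the clip with more than about 20 newtons, and leave the other gear where it is.

Things in the scene. Friction and masses are not known exactly. Their poses are not given: they have to be found in the camera images.
- hanger (a joint): Swing of the folding hanger about its pin, rad: 0 folded flat on the case side, growing counter-clockwise from above. Starts at 0 to 0.22. A stop with a hard rubber buffer (0.001 rad per N at the tab) ends it near a right angle, between 1.5 and 1.75: feel for it. The pin is stiff (0.55 N m: 4 to 5 N at the tab); it stays where left, but a push of over 6 N on the bar folds it back.
- hinge (a point): The hanger's pin: point on its upright axis, level with the bar's top edge (196 mm above the table), 12 mm out from the rack case's side and 26 mm below the case's top. Axes as rack_case.
- tab (a point): The hanger's bent-out free end, to be pinched from above: a plate 4 mm thick (along the bar), 34 mm long square to the bar (pointing away from the case when folded), 22 mm tall. The point is on its top edge, 130 mm along the bar from the pin and 20 mm out from the bar's middle plane; it turns with the hanger.
- bar_mid (a point): The hanger's bar, plain flat steel on edge: 4 mm thick, 22 mm tall with rounded edges, 130 mm long. Point on its top edge, mid thickness, 70 mm from the pin, turning with it. x runs along the bar to the pin, y across its thickness (the bent end points to -y), z up. Swung out, -y looks away from the robot; the stop takes pushes on the bar in that direction.
- rack_case: Black 19-inch rack flight case with aluminium edges, 380 (x) x 530 (y) x 222 mm high, fixed. Origin under its centre. The hanger is on its -y side, near the top edge; the rack units look to +x.
- pack: The black body pack with the steel belt clip on its +x face, the shortest of three: 24 (x) x 62 (y) x 84 mm tall, 0.13 to 0.22 kg. Origin under the centre of its body, z up. On top, a connector (11 mm tall) and an antenna stub (24 mm) stand 19 mm either side of the middle in y. To be gripped across its 62 mm width.
- clip_rail (a point): Point on the pack's back, mid width, 58 mm above the underside; axes as pack. The clip (30 mm wide) can be set up or down a stiff rail: its bridge, which lands on the bar, is 58 to 74 mm above the underside (varies, not measured). From it a sprung tongue of 2.6 mm steel wire hangs down 6 mm off the pack's back, open below. Hung, the pack leans up to 6 degrees in the slack.
- clip (a joint): How far the clip's tongue is sprung open, rad: 0 closed. Nib 25 mm below the bridge, 2 mm off the pack's back; flared mouth 36 mm below the bridge, 7 mm wide. Slid down over the 4 mm bar with the pack's back against it, the nib climbs on (6 to 14 N downwards), rides down the bar at 1 to 7 N (reading about 0.06) and snaps shut (under 0.02) below it as the bridge lands, which stops it dead.
- foam: Fixed black foam block, 200 (x) x 115 (y) x 32 mm high, origin under its centre. Three pockets 28 (x) x 66 (y) mm, 18 mm deep, lie in a row along x at -62, 0 and +62 mm; in each stands one pack, its x along the block's x, its underside 14 mm above the table. Which pack is in which pocket varies.
- spare_a: A body pack without clip, 24 x 62 x 100 mm tall with a knob on top, standing in the foam; stays there. Origin under its centre.
- spare_b: Another body pack without clip, 24 x 62 x 100 mm tall with a knob on top, standing in the foam; stays there. Origin under its centre.
- tape_a: Roll of tape lying flat, 112 mm across, 48 mm high. Stays. Origin under its centre.
- tape_b: Narrow roll of tape lying flat, 100 mm across, 24 mm high. Stays. Origin under its centre.
- battery_box: Cardboard battery box 58 x 75 x 52 mm high. Stays. Origin under its centre.
- driver: Screwdriver 170 mm long lying on the table. Stays.
- mic_a: Handheld microphone, 246 mm tall, 52 mm across the head, standing in a dock. Stays. Origin under its centre.
- mic_b: Another handheld microphone, 246 mm tall, in the same dock. Stays. Origin under its centre.
Things that resemble listed ones, but are neither listed nor needed, are in the scene too. What is shaped like the pack but purple is not meant.

How it is judged (in metres and radians):
On the way, in this order (a step that is already met when the one before it is completed fails the run):
1. the hanger is swung out against its stop, the pack still in the foam (value of joint hanger above 1.63 rad and distance of pack from where it was at the start of the episode below 0.02 m), for 0.2 s.
2. the pack is lifted clear of the foam (height (world z) of pack above 0.06 m), for 0.1 s.
At the end, for the whole second after the job is handed in: The hanger stands out at its stop (within 0.03 rad). The pack hangs upright (within 11 degrees) on the bar between pin and bent end, its back on the bar (within 5 mm) and the clip snapped shut under the bar's lower edge (tongue under 0.03 rad), at rest (value of joint hanger above 1.63 rad and z of clip_rail in the frame of bar_mid between -0.02 and 0.003 m and y of clip_rail in the frame of bar_mid between -0.007 and 0.007 m and x of clip_rail in the frame of bar_mid between -0.04 and 0.045 m and value of joint clip below 0.03 rad and angle between pack's own z axis and vertical below 0.2 rad and linear speed of pack below 0.02 m/s); the robot touches nothing.
It fails at once if the hanger is strained past its stop (more than about 25 N at the tab: 0.025 rad beyond) (value of joint hanger above 1.685 rad).
It fails at once if the pack is forced against the hanger or the case with more than 25 N (contact force between pack and rack_case above 25 N).
It fails at once if other gear is shifted by more than 25 mm (distance of any of spare_a, spare_b, tape_a, tape_b, battery_box, driver, mic_a, mic_b from where it was at the start of the episode above 0.025 m).
It also fails if it takes over 72 s, if anything falls off the work surface, if the arm or the gripper's body presses on something with over 40 N, if the wrist force passes 120 N, or if a joint passes its speed limit or range.

## Working session

There is one attempt and no reset: what is moved stays moved. The work goes in short steps, Python scripts to look and compute and a tool call to move; the robot and the scene stay as the last step left them, time stands still between calls to the robot, and variables do not carry over. Pictures are saved under pics/ and viewed, at most 12 in all, crops included, and the job is handed in when it is done.

Besides the shell and the picture viewer there is one more tool, called after ">>>" as name(argument=value, ...) on one line, values as JSON. arm_command: Moves the arm, as the interface text tells. Its arguments: {"type":"object","properties":{"rows":{"type":"array"},"squeeze":{"type":"number"}},"required":["rows"]}

```bash
mkdir -p pics
cat > h.py <<'E'
import numpy as np, cv2
from workcell import env
from scipy.spatial.transform import Rotation as Ro
def grab(n,save=None):
    f=env.grab_frame(n); 
    if save: cv2.imwrite('pics/'+save,f['img'])
    np.savez(n+'.npz',**f); return f
def K(f):
    F=f['img'].shape[0]/2/np.tan(np.radians(f['fov_y'])/2)
    return np.array([[F,0,f['cx']],[0,F,f['cy']],[0,0,1.]])
def ray(f,uv):
    p=cv2.undistortPoints(np.array(uv,float).reshape(-1,1,2),K(f),np.array(f['dist'],float)).reshape(-1,2)
    R=np.array(f['R']);t=np.array(f['t'])
    return -R.T@t, np.c_[p,np.ones(len(p))]@R
def onz(f,uv,z):
    o,d=ray(f,uv); return o+d*((z-o[2])/d[:,2])[:,None]
def cloud(f):
    h,w=f['z_map'].shape; v,u=np.mgrid[:h,:w]
    o,d=ray(f,np.c_[u.ravel(),v.ravel()]); P=o+d*f['z_map'].ravel()[:,None]
    P[f['z_map'].ravel()==0]=np.nan
    return P.reshape(h,w,3)
E
python3 - <<'E'
from h import *
for n in('scene','top'):
    f=grab(n,n+'0.png'); print(n,f['fov_y'],f['cx'],f['cy'],-f['R'].T@f['t'])
print(env.state())
E
```

```text
scene 52.517329793936696 281.8577673183241 204.62086656561482 [1044.12890011 -682.75991948  729.82589323]
top 43.87514042065621 290.64953828486324 207.08511255296818 [ 319.34622104  100.26973287 1508.18977801]
{'time_s': 0.1, 'qpos': array([ 6.63470616e+01,  1.83464347e+01,  8.96970219e+01, -4.19425083e-04,
        7.20415962e+01, -1.14481314e+00]), 'qvel': array([-0.03577551, -0.08455757, -0.07479749,  0.0275753 ,  0.13001105,
        0.01872003]), 'effort': array([ 1.53326771e-03, -4.13336742e+01, -2.32508290e+01,  7.31306942e-02,
        4.22820286e-02, -5.68425639e-05]), 'ee_pos': array([219.9250253 , 530.7814135 , 186.03605715]), 'ee_rot': array([-1.79914956e+02, -1.30058921e-03,  1.57492003e+02]), 'force': array([-2.22194649, -0.55943348,  0.19280457]), 'torque': array([-0.00737035,  0.00016623, -0.00185005]), 'gripper_force': 0.0, 'gripper_width': 91.1799381884041}
```

View pics/scene0.png

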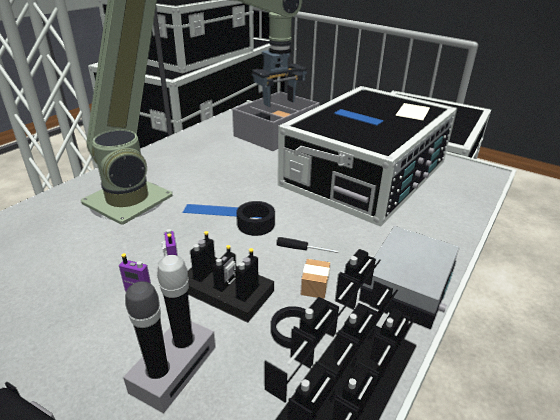

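View pics/top0.png

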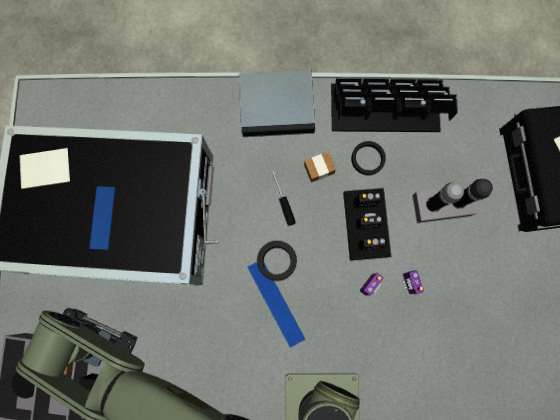

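The top view shows the rack case at the left, with its hanger around (210,150–245). The foam holds three packs at about (370,197), (371,220) and (374,241). In the scene view, the silver clip is on the middle pack at (230,270).

Run:
```python
from h import *
t=dict(np.load('top.npz'));s=dict(np.load('scene.npz'))
print('case corners',onz(t,[(195,139),(182,277),(10,131)],222).round(1))
print('foam corners',onz(t,[(345,191),(383,189),(391,257),(349,261)],32).round(1))
a=cv2.resize(t['img'][130:290,170:250],None,fx=5,fy=5,interpolation=cv2.INTER_CUBIC)[:590]
a=cv2.resize(t['img'][135:285,180:240],None,fx=4,fy=4,interpolation=cv2.INTER_CUBIC)
b=cv2.resize(t['img'][180:270,335:395],None,fx=6,fy=6,interpolation=cv2.INTER_CUBIC)
im=np.zeros((600,800,3),np.uint8); im[:600,:240]=a; im[:540,250:610]=b
cv2.imwrite('pics/c1.png',im)
c=cv2.resize(s['img'][130:225,270:390],None,fx=4,fy=4,interpolation=cv2.INTER_CUBIC)
d=cv2.resize(s['img'][220:320,180:280],None,fx=3,fy=3,interpolation=cv2.INTER_CUBIC)
im=np.zeros((600,800,3),np.uint8); im[:380,:480]=c; im[:300,490:790]=d
cv2.imwrite('pics/c2.png',cv2.convertScaleAbs(im,alpha=1.6))
P=cloud(t)
# cloud near hanger: z stats
for v in range(140,256,6):
    print(v,[tuple(P[v,u].round(0)) for u in range(198,220,3)])
```

```text
case corners [[716.6 336.2 222. ]
 [364.7 357.4 222. ]
 [742.8 833.6 222. ]]
foam corners [[ 619.4  -68.4   32. ]
 [ 625.6 -179.3   32. ]
 [ 428.3 -196.5   32. ]
 [ 417.3  -76.4   32. ]]
140 [(np.float64(715.0), np.float64(329.0), np.float64(218.0)), (np.float64(713.0), np.float64(320.0), np.float64(224.0)), (np.float64(726.0), np.float64(319.0), np.float64(184.0)), (np.float64(780.0), np.float64(340.0), np.float64(5.0)), (np.float64(781.0), np.float64(331.0), np.float64(3.0)), (np.float64(781.0), np.float64(322.0), np.float64(2.0)), (np.float64(782.0), np.float64(313.0), np.float64(-1.0)), (np.float64(783.0), np.float64(305.0), np.float64(-3.0))]
146 [(np.float64(697.0), np.float64(327.0), np.float64(226.0)), (np.float64(699.0), np.float64(321.0), np.float64(217.0)), (np.float64(712.0), np.float64(320.0), np.float64(175.0)), (np.float64(729.0), np.float64(321.0), np.float64(118.0)), (np.float64(762.0), np.float64(330.0), np.float64(2.0)), (np.float64(763.0), np.float64(322.0), np.float64(1.0)), (np.float64(763.0), np.float64(313.0), np.float64(0.0)), (np.float64(762.0), np.float64(3
[... 7776 characters left out ...]
), (np.float64(457.0), np.float64(323.0), np.float64(-3.0)), (np.float64(457.0), np.float64(315.0), np.float64(-6.0)), (np.float64(456.0), np.float64(305.0), np.float64(3.0)), (np.float64(457.0), np.float64(297.0), np.float64(-6.0))]
254 [(np.float64(428.0), np.float64(333.0), np.float64(144.0)), (np.float64(430.0), np.float64(329.0), np.float64(117.0)), (np.float64(438.0), np.float64(338.0), np.float64(11.0)), (np.float64(439.0), np.float64(331.0), np.float64(-1.0)), (np.float64(439.0), np.float64(322.0), np.float64(3.0)), (np.float64(439.0), np.float64(313.0), np.float64(2.0)), (np.float64(439.0), np.float64(304.0), np.float64(4.0)), (np.float64(439.0), np.float64(296.0), np.float64(0.0))]
```

View pics/c1.png

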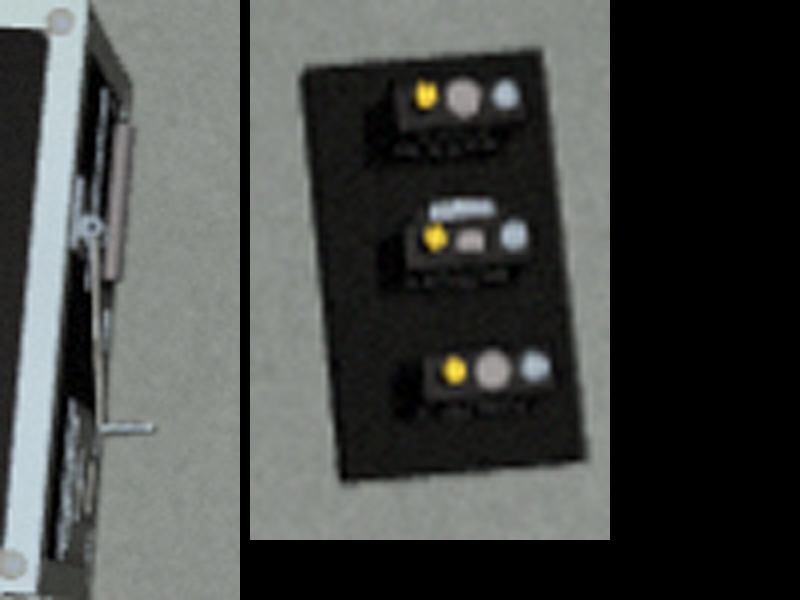

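View pics/c2.png

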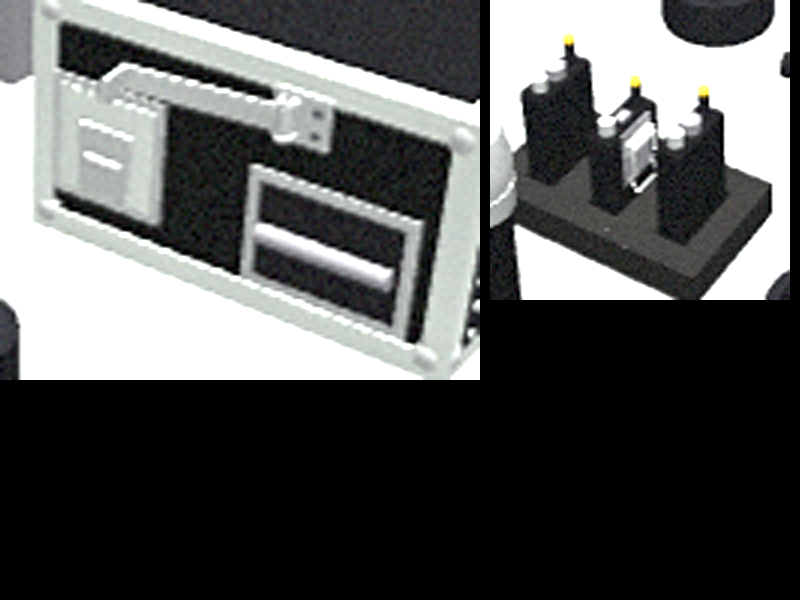

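The crops show the following:
- **Hanger:** the pin is at top-view px (203,191.8) and the tab runs from (205.8,242) to (218.3,242).
- **Pack with clip:** it is the middle one, with its clip facing +x. The yellow antenna tip is at px (365.8,219.7) and the connector at (378.8,219.3).

Run:
```python
from h import *
t=dict(np.load('top.npz'));s=dict(np.load('scene.npz'))
def tri(a,b):
    o1,d1=ray(t,[a]);o2,d2=ray(s,[b]);d1=d1[0];d2=d2[0]
    k=np.linalg.lstsq(np.c_[d1,-d2],o2-o1,rcond=None)[0]
    return ((o1+d1*k[0]+o2+d2*k[1])/2).round(1),np.linalg.norm(o1+d1*k[0]-o2-d2*k[1]).round(1)
pin=onz(t,[(203,191.8)],200)[0]; tb=onz(t,[(205.6,242),(218.3,242)],196)
print('pin',pin.round(1),'tab',tb.round(1), 'len',np.linalg.norm((tb[0]-pin)[:2]),'ang',np.degrees(np.arctan2(*(tb[0]-pin)[[1,0]])), 'tabang',np.degrees(np.arctan2(*(tb[1]-tb[0])[[1,0]])))
print('pin tri',tri((203,191.8),(342.5,153.8)),'tab end tri',tri((218.3,242),(297,152)))
# blobs yellow and silver on packs in top
hsv=cv2.cvtColor(t['img'],cv2.COLOR_BGR2HSV)
def blobs(m):
    n,_,st,c=cv2.connectedComponentsWithStats(m.astype(np.uint8)); return [(c[i].round(2),st[i,4]) for i in range(1,n) if st[i,4]>=3]
roi=np.zeros(hsv.shape[:2],bool); roi[188:262,345:392]=1
y=blobs(roi&(hsv[...,1]>120)&(hsv[...,2]>100)); print('yellow')
for c,a in y: print(c,a,onz(t,[c],122)[0].round(1),onz(t,[c],138)[0].round(1))
w=blobs(roi&(hsv[...,1]<90)&(hsv[...,2]>110)); print('grey')
for c,a in w: print(c,a,onz(t,[c],109)[0].round(1))
print('ant tri',tri((365.8,219.7),(228.3,246.7)),'conn tri',tri((378.8,219.3),(218.7,261.7)))
# foam edges
m=(roi&(t['img'].max(2)<60)); m=cv2.morphologyEx((t['img'].max(2)<75).astype(np.uint8),cv2.MORPH_CLOSE,np.ones((15,15)))
n,l,st,c=cv2.connectedComponentsWithStats(m); i=l[250,360]
cn=max(cv2.findContours((l==i).astype(np.uint8),0,2)[0],key=cv2.contourArea)
P=onz(t,cn.reshape(-1,2),32)[:,:2].astype(np.float32); print('foam',cv2.minAreaRect(P))
```

```text
pin [582.6 314.8 200. ] tab [[454.  305.2 196. ]
 [454.1 273.  196. ]] len 128.98693879908382 ang -175.74992445321647 tabang -89.82622722499423
pin tri (array([583.9, 315.5, 201.6]), np.float64(3.6)) tab end tri (array([457.1, 275.8, 186.1]), np.float64(4.8))
yellow
[364.  195.5] 12 [ 588.7 -109.7  122. ] [ 585.6 -107.3  138. ]
[365.53 219.13] 15 [ 523.9 -112.3  122. ] [ 521.5 -109.8  138. ]
[368.69 241.19] 16 [ 464.2 -119.4  122. ] [ 462.5 -116.9  138. ]
grey
[355.9  188.53] 51 [610.7 -89.8 109. ]
[388.84 210.78] 277 [ 548.9 -178.9  109. ]
[377.27 195.33] 15 [ 591.8 -148.3  109. ]
[370.08 195.92] 24 [ 590.1 -128.4  109. ]
[369.68 214.39] 31 [ 538.9 -126.   109. ]
[378.59 218.88] 17 [ 526.5 -150.1  109. ]
[361.03 252.81] 227 [ 434.1 -100.   109. ]
[371.5 220. ] 12 [ 523.4 -130.6  109. ]
[374.96 241.4 ] 25 [ 464.9 -138.5  109. ]
[382.  240.5] 16 [ 467.4 -157.8  109. ]
ant tri (array([ 523.3, -113.1,  118.6]), np.float64(1.3)) conn tri (array([ 526.7, -151.4,  102.3]), np.float64(1.1))
foam ((695.0087890625, -221.43251037597656), (382.1338806152344, 551.2098999023438), 89.71424102783203)
```

```bash
cat >> h.py <<'E'
def rows(targets):
    """world targets (x,y,z,yaw) -> delta_pos, roll from the present pose"""
    s=env.state(); p=s['ee_pos']; yaw=s['ee_rot'][2]; R=Ro.from_euler('z',yaw,degrees=True).as_matrix()@np.diag([1,-1,-1])
    for T in targets:
        d=R.T@(np.array(T[:3])-p); r=-((T[3]-yaw+180)%360-180)/5
        print(d.round(1).tolist(), round(r,2))
def st():
    s=env.state(); print(round(s['time_s'],2),s['ee_pos'].round(1),s['ee_rot'].round(1),'F',s['force'].round(1),'T',s['torque'].round(2),'w',round(s['gripper_width'],1),'gf',round(s['gripper_force'],1))
E
python3 -c "
from h import *
rows([(220,531,255,157.5),(455,281.5,255,94.2),(455,281.5,165,94.2)])"
```

```text
[0.0, 0.2, -69.0] -0.0
[-312.6, -140.3, -69.0] 12.66
[-312.6, -140.3, 21.0] 12.66
```

>>> arm_command(rows=[{"delta_pos": [0,0,-40],"roll": 0,"jaw": 100},{"delta_pos": [0,0,-69],"roll": 0,"jaw": 100},{"delta_pos": [-35,-15.7,-69],"roll": 1.4,"jaw": 100},{"delta_pos": [-70,-31.4,-69],"roll": 2.8,"jaw": 100},{"delta_pos": [-105,-47,-69],"roll": 4.2,"jaw": 100},{"delta_pos": [-140,-63,-69],"roll": 5.6,"jaw": 100},{"delta_pos": [-175,-78.5,-69],"roll": 7,"jaw": 100},{"delta_pos": [-210,-94,-69],"roll": 8.4,"jaw": 100},{"delta_pos": [-245,-110,-69],"roll": 9.8,"jaw": 100},{"delta_pos": [-280,-125.7,-69],"roll": 11.2,"jaw": 100},{"delta_pos": [-312.6,-140.3,-69],"roll": 12.66,"jaw": 100},{"delta_pos": [-312.6,-140.3,-69],"roll": 12.66,"jaw": 60},{"delta_pos": [-312.6,-140.3,-69],"roll": 12.66,"jaw": 60},{"delta_pos": [-312.6,-140.3,-69],"roll": 12.66,"jaw": 60},{"delta_pos": [-312.6,-140.3,-69],"roll": 12.66,"jaw": 60},{"delta_pos": [-312.6,-140.3,-69],"roll": 12.66,"jaw": 60}])

```text
time_s: 1.43
ee_pos: [454.3, 283.0, 255.7]
ee_rot: [-180.0, -0.0, 94.3]
force: [-0.3, 0.7, -0.2]
gripper_width: 60.8
gripper_force: 0.0
```

Run:
```python
from h import *
st()
f=grab('top');s=grab('scene')
a=cv2.resize(f['img'][130:270,170:310],None,fx=4,fy=4,interpolation=cv2.INTER_CUBIC)[:,:400]
b=cv2.resize(s['img'][60:210,250:390],None,fx=4,fy=4,interpolation=cv2.INTER_CUBIC)[:560,:400]
cv2.imwrite('pics/c3.png',cv2.convertScaleAbs(np.hstack([a,b]),alpha=1.4))
rows([(455,281.5,165,94.2)])
```

```text
1.43 [454.3 283.  255.7] [-180.    -0.    94.3] F [-0.3  0.7 -0.2] T [-0.03  0.07 -0.03] w 60.8 gf 0.0
[-1.4, 0.5, 90.8] 0.02
```

View pics/c3.png

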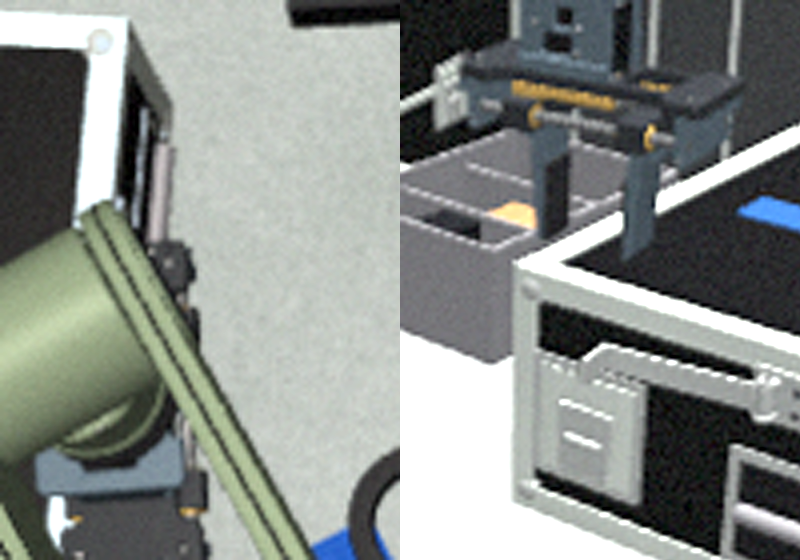

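The view shows the open fingers straddling the tab, which is at (590,365) in the right crop, so I'm descending.

>>> arm_command(rows=[{"delta_pos": [-0.7,0.3,25],"roll": 0,"jaw": 60},{"delta_pos": [-1.4,0.5,50],"roll": 0,"jaw": 60},{"delta_pos": [-1.4,0.5,58],"roll": 0,"jaw": 60},{"delta_pos": [-1.4,0.5,64],"roll": 0,"jaw": 60},{"delta_pos": [-1.4,0.5,68],"roll": 0,"jaw": 60}])

```text
time_s: 1.95
ee_pos: [455.7, 281.0, 187.7]
ee_rot: [180.0, -0.0, 94.2]
force: [0.2, 0.3, 0.3]
gripper_width: 54.7
gripper_force: 0.0
```

>>> arm_command(rows=[{"delta_pos": [0,0,6],"roll": 0,"jaw": 60},{"delta_pos": [0,0,12],"roll": 0,"jaw": 60},{"delta_pos": [0,0,18],"roll": 0,"jaw": 60},{"delta_pos": [0,0,23],"roll": 0,"jaw": 60},{"delta_pos": [0,0,23],"roll": 0,"jaw": 60}])

```text
time_s: 2.37
ee_pos: [455.3, 280.3, 163.8]
ee_rot: [-179.9, 0.0, 94.2]
force: [0.4, 0.4, -0.4]
gripper_width: 54.6
gripper_force: 0.0
```

>>> arm_command(rows=[{"delta_pos": [0,0,0],"roll": 0,"jaw": 15},{"delta_pos": [0,0,0],"roll": 0,"jaw": 10},{"delta_pos": [0,0,0],"roll": 0,"jaw": 5},{"delta_pos": [0,0,0],"roll": 0,"jaw": 0},{"delta_pos": [0,0,0],"roll": 0,"jaw": 0},{"delta_pos": [0,0,0],"roll": 0,"jaw": 0},{"delta_pos": [0,0,0],"roll": 0,"jaw": 0},{"delta_pos": [0,0,0],"roll": 0,"jaw": 0}], squeeze=10)

```text
time_s: 3.03
ee_pos: [454.9, 280.5, 164.7]
ee_rot: [-179.9, -0.0, 94.2]
force: [-9.1, 0.3, 2.8]
gripper_width: 4.4
gripper_force: 3.9
```

```bash
cat >> h.py <<'E'
def arc(pin,angs,dr=0,off=(0,0)):
    s=env.state(); p=s['ee_pos'];yaw=s['ee_rot'][2]; v=p[:2]-np.array(pin); v=v*(1+dr/np.linalg.norm(v))
    T=[]
    for a in angs:
        c,si=np.cos(np.radians(a)),np.sin(np.radians(a))
        q=np.array(pin)+[c*v[0]-si*v[1],si*v[0]+c*v[1]]+np.array(off); T.append((*q,p[2],yaw+a))
    rows(T)
E
python3 -c "
from h import *
st(); arc((582.8,314.9),np.arange(3,37,3))"
```

```text
3.03 [454.9 280.5 164.7] [-179.9   -0.    94.2] F [-9.1  0.3  2.8] T [-0.01  1.57 -0.  ] w 4.4 gf 3.9
[-6.8, 1.5, 0.0] -0.6
[-13.5, 3.3, 0.0] -1.2
[-20.0, 5.5, 0.0] -1.8
[-26.5, 8.0, 0.0] -2.4
[-32.8, 10.9, 0.0] -3.0
[-39.0, 14.1, 0.0] -3.6
[-44.9, 17.6, 0.0] -4.2
[-50.7, 21.4, 0.0] -4.8
[-56.3, 25.5, 0.0] -5.4
[-61.7, 29.9, 0.0] -6.0
[-66.8, 34.6, 0.0] -6.6
[-71.7, 39.5, 0.0] -7.2
```

>>> arm_command(rows=[{"delta_pos": [0,-0.8,0],"roll": 0,"jaw": 0},{"delta_pos": [-6.8,0.7,0],"roll": -0.6,"jaw": 0},{"delta_pos": [-13.5,2.5,0],"roll": -1.2,"jaw": 0},{"delta_pos": [-20,4.7,0],"roll": -1.8,"jaw": 0},{"delta_pos": [-26.5,7.2,0],"roll": -2.4,"jaw": 0},{"delta_pos": [-26.5,7.2,0],"roll": -2.4,"jaw": 0}], squeeze=15)

```text
time_s: 3.53
ee_pos: [464.9, 254.2, 164.8]
ee_rot: [-180.0, -0.0, 106.2]
force: [-1.2, -1.9, 1.1]
gripper_width: 3.5
gripper_force: 15.0
```

```bash
python3 -c "
from h import *
st(); arc((582.8,314.9),np.arange(3.5,36,3.5))"
```

```text
3.53 [464.9 254.2 164.8] [-180.    -0.   106.2] F [-1.2 -1.9  1.1] T [-0.17  0.24 -0.1 ] w 3.5 gf 15.0
[-7.9, 1.8, 0.0] -0.7
[-15.7, 4.1, 0.0] -1.4
[-23.3, 6.8, 0.0] -2.1
[-30.7, 10.0, 0.0] -2.8
[-38.0, 13.7, 0.0] -3.5
[-45.0, 17.7, 0.0] -4.2
[-51.7, 22.2, 0.0] -4.9
[-58.1, 27.2, 0.0] -5.6
[-64.3, 32.4, 0.0] -6.3
[-70.1, 38.1, 0.0] -7.0
```

>>> arm_command(rows=[{"delta_pos": [-7.9,1.8,0],"roll": -0.7,"jaw": 0},{"delta_pos": [-15.7,4.1,0],"roll": -1.4,"jaw": 0},{"delta_pos": [-23.3,6.8,0],"roll": -2.1,"jaw": 0},{"delta_pos": [-30.7,10,0],"roll": -2.8,"jaw": 0},{"delta_pos": [-38,13.7,0],"roll": -3.5,"jaw": 0},{"delta_pos": [-45,17.7,0],"roll": -4.2,"jaw": 0},{"delta_pos": [-51.7,22.2,0],"roll": -4.9,"jaw": 0},{"delta_pos": [-58.1,27.2,0],"roll": -5.6,"jaw": 0}])

```text
time_s: 4.2
ee_pos: [506.2, 206.6, 164.7]
ee_rot: [-179.9, -0.1, 134.3]
force: [-3.1, 1.8, 1.4]
gripper_width: 4.1
gripper_force: 15.0
```

```bash
python3 -c "
from h import *
st(); f=grab('scene'); cv2.imwrite('pics/c4.png',cv2.resize(f['img'][50:230,200:400],None,fx=3,fy=3)); arc((582.8,314.9),np.arange(3.5,36,3.5))"
```

```text
4.2 [506.2 206.6 164.7] [-1.799e+02 -1.000e-01  1.343e+02] F [-3.1  1.8  1.4] T [ 0.15  0.65 -0.14] w 4.1 gf 15.0
[-7.9, 1.8, 0.0] -0.7
[-15.7, 4.1, 0.0] -1.4
[-23.3, 6.8, 0.0] -2.1
[-30.7, 10.0, 0.0] -2.8
[-38.0, 13.7, 0.0] -3.5
[-45.0, 17.8, 0.0] -4.2
[-51.7, 22.3, 0.0] -4.9
[-58.2, 27.2, 0.0] -5.6
[-64.3, 32.5, 0.0] -6.3
[-70.1, 38.2, 0.0] -7.0
```

View pics/c4.png

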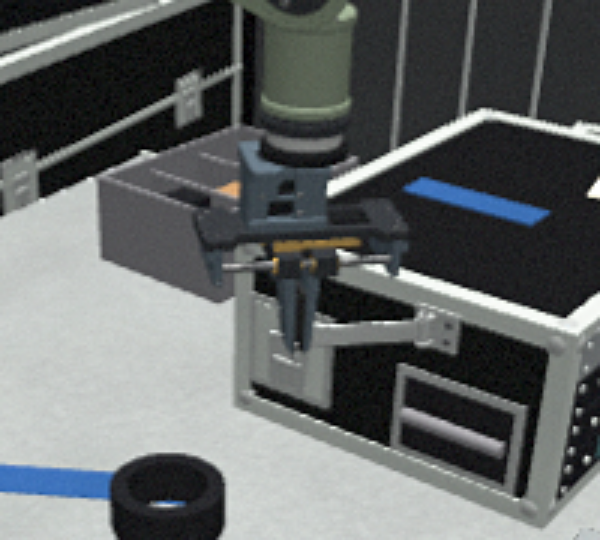

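The hanger is following, with the bar at (370,335) swung out and held in the fingers. Next is another 35°.

>>> arm_command(rows=[{"delta_pos": [-7.9,1.8,0],"roll": -0.7,"jaw": 0},{"delta_pos": [-15.7,4.1,0],"roll": -1.4,"jaw": 0},{"delta_pos": [-23.3,6.8,0],"roll": -2.1,"jaw": 0},{"delta_pos": [-30.7,10,0],"roll": -2.8,"jaw": 0},{"delta_pos": [-38,13.7,0],"roll": -3.5,"jaw": 0},{"delta_pos": [-45,17.8,0],"roll": -4.2,"jaw": 0},{"delta_pos": [-51.7,22.3,0],"roll": -4.9,"jaw": 0},{"delta_pos": [-58.2,27.2,0],"roll": -5.6,"jaw": 0},{"delta_pos": [-64.3,32.5,0],"roll": -6.3,"jaw": 0},{"delta_pos": [-70.1,38.2,0],"roll": -7,"jaw": 0}])

```text
time_s: 5.08
ee_pos: [582.5, 182.2, 164.7]
ee_rot: [-179.9, -0.1, 169.2]
force: [-3.0, -1.8, 2.3]
gripper_width: 3.6
gripper_force: 15.0
```

```bash
python3 -c "
from h import *
st(); arc((582.8,314.9),np.arange(1,13,1))"
```

```text
5.08 [582.5 182.2 164.7] [-1.799e+02 -1.000e-01  1.692e+02] F [-3.  -1.8  2.3] T [-0.24  0.64 -0.12] w 3.6 gf 15.0
[-2.3, 0.4, 0.0] -0.2
[-4.5, 0.9, 0.0] -0.4
[-6.8, 1.5, 0.0] -0.6
[-9.0, 2.0, 0.0] -0.8
[-11.3, 2.6, 0.0] -1.0
[-13.5, 3.3, 0.0] -1.2
[-15.7, 4.0, 0.0] -1.4
[-17.9, 4.7, 0.0] -1.6
[-20.1, 5.4, 0.0] -1.8
[-22.3, 6.2, 0.0] -2.0
[-24.4, 7.1, 0.0] -2.2
[-26.6, 8.0, 0.0] -2.4
```

>>> arm_command(rows=[{"delta_pos": [-2.3,0.4,0],"roll": -0.2,"jaw": 0},{"delta_pos": [-4.5,0.9,0],"roll": -0.4,"jaw": 0},{"delta_pos": [-6.8,1.5,0],"roll": -0.6,"jaw": 0},{"delta_pos": [-9,2,0],"roll": -0.8,"jaw": 0},{"delta_pos": [-11.3,2.6,0],"roll": -1,"jaw": 0},{"delta_pos": [-13.5,3.3,0],"roll": -1.2,"jaw": 0},{"delta_pos": [-15.7,4,0],"roll": -1.4,"jaw": 0},{"delta_pos": [-17.9,4.7,0],"roll": -1.6,"jaw": 0}])

```text
time_s: 5.75
ee_pos: [602.0, 183.6, 164.8]
ee_rot: [-180.0, -0.0, 177.3]
force: [-2.6, -4.1, 2.7]
gripper_width: 3.8
gripper_force: 15.0
```

>>> arm_command(rows=[{"delta_pos": [-1.1,0.2,0],"roll": -0.1,"jaw": 0},{"delta_pos": [-2.2,0.4,0],"roll": -0.2,"jaw": 0}])

```text
time_s: 5.92
ee_pos: [604.2, 184.0, 164.8]
ee_rot: [-180.0, -0.0, 178.2]
force: [-2.8, -3.3, 2.5]
gripper_width: 3.4
gripper_force: 15.0
```

>>> arm_command(rows=[{"delta_pos": [-1.1,0.2,0],"roll": -0.1,"jaw": 0},{"delta_pos": [-1.1,0.2,0],"roll": -0.1,"jaw": 0}])

```text
time_s: 6.08
ee_pos: [605.5, 184.3, 164.8]
ee_rot: [-180.0, 0.0, 178.7]
force: [-3.1, -4.7, 2.1]
gripper_width: 3.3
gripper_force: 15.0
```

>>> arm_command(rows=[{"delta_pos": [-1.1,0.2,0],"roll": -0.1,"jaw": 0},{"delta_pos": [-1.1,0.2,0],"roll": -0.1,"jaw": 0}])

```text
time_s: 6.25
ee_pos: [606.6, 184.4, 164.8]
ee_rot: [-180.0, 0.0, 179.2]
force: [-1.9, -4.1, 1.9]
gripper_width: 3.5
gripper_force: 15.0
```

>>> arm_command(rows=[{"delta_pos": [-1.1,0.2,0],"roll": -0.1,"jaw": 0},{"delta_pos": [-1.1,0.2,0],"roll": -0.1,"jaw": 0}])

```text
time_s: 6.42
ee_pos: [607.6, 184.6, 164.7]
ee_rot: [-180.0, 0.0, 179.7]
force: [-2.0, -5.3, 2.3]
gripper_width: 3.8
gripper_force: 15.0
```

>>> arm_command(rows=[{"delta_pos": [-1.1,0.2,0],"roll": -0.1,"jaw": 0},{"delta_pos": [-1.1,0.2,0],"roll": -0.1,"jaw": 0}])

```text
time_s: 6.58
ee_pos: [608.7, 184.8, 164.7]
ee_rot: [-180.0, 0.0, -179.8]
force: [-2.3, -3.8, 2.3]
gripper_width: 3.4
gripper_force: 15.0
```

>>> arm_command(rows=[{"delta_pos": [-1.1,0.2,0],"roll": -0.1,"jaw": 0},{"delta_pos": [-1.1,0.2,0],"roll": -0.1,"jaw": 0}])

```text
time_s: 6.75
ee_pos: [609.9, 185.1, 164.8]
ee_rot: [-180.0, 0.0, -179.3]
force: [-1.6, -3.9, 2.9]
gripper_width: 3.8
gripper_force: 15.0
```

>>> arm_command(rows=[{"delta_pos": [-1.1,0.2,0],"roll": -0.1,"jaw": 0},{"delta_pos": [-1.1,0.2,0],"roll": -0.1,"jaw": 0}])

```text
time_s: 6.92
ee_pos: [611.0, 185.3, 164.8]
ee_rot: [-180.0, 0.0, -178.8]
force: [-2.2, -4.4, 2.9]
gripper_width: 3.4
gripper_force: 15.0
```

>>> arm_command(rows=[{"delta_pos": [-1.1,0.2,0],"roll": -0.1,"jaw": 0},{"delta_pos": [-1.1,0.2,0],"roll": -0.1,"jaw": 0}])

```text
time_s: 7.08
ee_pos: [612.1, 185.6, 164.8]
ee_rot: [-180.0, 0.0, -178.3]
force: [-2.1, -4.9, 1.5]
gripper_width: 3.5
gripper_force: 15.0
```

>>> arm_command(rows=[{"delta_pos": [-1.1,0.2,0],"roll": -0.1,"jaw": 0},{"delta_pos": [-1.1,0.2,0],"roll": -0.1,"jaw": 0}])

```text
time_s: 7.25
ee_pos: [613.1, 185.8, 164.8]
ee_rot: [-180.0, 0.0, -177.8]
force: [-2.8, -3.5, 1.9]
gripper_width: 3.3
gripper_force: 15.0
```

>>> arm_command(rows=[{"delta_pos": [-1.1,0.2,0],"roll": -0.1,"jaw": 0},{"delta_pos": [-1.1,0.2,0],"roll": -0.1,"jaw": 0}])

```text
time_s: 7.42
ee_pos: [613.8, 186.0, 164.8]
ee_rot: [-180.0, -0.0, -177.3]
force: [-2.7, -4.6, 2.8]
gripper_width: 3.7
gripper_force: 15.0
```

```bash
python3 -c "
from h import *
st(); f=grab('top');s=grab('scene')
a=cv2.resize(f['img'][170:270,180:280],None,fx=4,fy=4); b=cv2.resize(s['img'][100:220,270:370],None,fx=4,fy=4)[:400]
cv2.imwrite('pics/c5.png',cv2.convertScaleAbs(np.hstack([a,b]),alpha=1.3))"
```

```text
7.42 [613.8 186.  164.8] [-180.    -0.  -177.3] F [-2.7 -4.6  2.8] T [-0.81  0.55 -0.07] w 3.7 gf 15.0
```

View pics/c5.png

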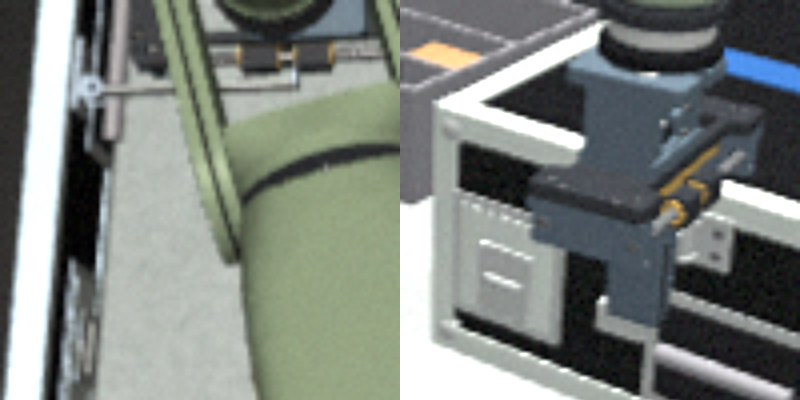

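The top crop shows the bar from the pin at (92,90) to its end at (295,87). I'll work out its angle from those points.

Run:
```python
from h import *
f=dict(np.load('top.npz'))
g=cv2.cvtColor(f['img'],cv2.COLOR_BGR2GRAY).astype(float)
cols=[c for c in list(range(209,222))+list(range(239,250))]
pts=[]
for c in cols:
    col=g[186:198,c]; gr=np.abs(col-np.median(col)); gr[gr<12]=0
    w=np.abs(np.median(g[196:204,c])-g[188:197,c]); w[w<10]=0
    if w.sum()>0: pts.append((c,(w*np.arange(188,197)).sum()/w.sum())); 
print([tuple(np.round(p,1)) for p in pts])
P=onz(f,pts,196); k=np.polyfit(P[:,1],P[:,0],1); print(k, np.degrees(np.arctan(k[0])), 'pin x at y=314.9',np.polyval(k,314.9))
Q=onz(f,[(203,192.5),(253.75,191.75)],196);print(Q)
# case edge yaw: bright side strip right edge at z=222
e=[]
for r in range(205,270,5):
    b=g[r,150:215]; i=np.where(b>150)[0]
    if len(i): e.append((150+i.max(),r))
E=onz(f,e,222); k=np.polyfit(E[:,0],E[:,1],1); print(e[:3],'case yaw',np.degrees(np.arctan(k[0])))
e=[]
f0=cv2.imread('pics/top0.png',0).astype(float)
for r in range(145,275,5):
    b=f0[r,150:215]; i=np.where(b>150)[0]
    e.append((150+i.max(),r))
E=onz(f,e,222); k=np.polyfit(E[:,0],E[:,1],1); print('case yaw',np.degrees(np.arctan(k[0])),k)
```

```text
[(np.float64(209.0), np.float64(191.4)), (np.float64(210.0), np.float64(191.2)), (np.float64(211.0), np.float64(191.2)), (np.float64(212.0), np.float64(191.8)), (np.float64(213.0), np.float64(192.9)), (np.float64(214.0), np.float64(191.9)), (np.float64(215.0), np.float64(191.6)), (np.float64(216.0), np.float64(191.8)), (np.float64(217.0), np.float64(191.4)), (np.float64(218.0), np.float64(190.4)), (np.float64(219.0), np.float64(190.3)), (np.float64(220.0), np.float64(190.2)), (np.float64(221.0), np.float64(190.5)), (np.float64(239.0), np.float64(192.3)), (np.float64(240.0), np.float64(192.1)), (np.float64(241.0), np.float64(190.5)), (np.float64(242.0), np.float64(191.0)), (np.float64(243.0), np.float64(191.2)), (np.float64(244.0), np.float64(191.4)), (np.float64(245.0), np.float64(191.4)), (np.float64(246.0), np.float64(191.7)), (np.float64(247.0), np.float64(191.7)), (np.float64(248.0), np.float64(191.5)), (np.float64(249.0), np.float64(191.5))]
[1.66468607e-03 5.84173225e+02] 0.09537939767216162 pin x at y=314.9 584.6974347608553
[[581.5650098  315.39425615 196.        ]
 [583.65500737 184.83533106 196.        ]]
[(np.int64(195), 205), (np.int64(194), 210), (np.int64(194), 215)] case yaw -3.068211143988108
case yaw -3.001859381792934 [-5.24403208e-02  3.58619950e+02]
```

>>> arm_command(rows=[{"delta_pos": [-1.1,0.2,0],"roll": -0.1,"jaw": 0},{"delta_pos": [-1.1,0.2,0],"roll": -0.1,"jaw": 0}])

```text
time_s: 7.68
ee_pos: [613.8, 186.0, 164.7]
ee_rot: [-180.0, -0.2, -176.8]
force: [-5.1, -5.2, 3.0]
gripper_width: 3.3
gripper_force: 15.0
```

>>> arm_command(rows=[{"delta_pos": [-1.1,0.2,0],"roll": -0.1,"jaw": 0},{"delta_pos": [-1.1,0.2,0],"roll": -0.1,"jaw": 0}])

```text
time_s: 7.85
ee_pos: [613.8, 186.1, 164.7]
ee_rot: [-179.9, -0.3, -176.3]
force: [-8.2, -6.1, 4.8]
gripper_width: 4.0
gripper_force: 15.0
```

The hanger is on its stop: the position is stuck at x = 613.8 while the force rises. I'll press once more lightly, then release and check.

>>> arm_command(rows=[{"delta_pos": [-0.8,0,0],"roll": 0,"jaw": 0},{"delta_pos": [-0.8,0,0],"roll": 0,"jaw": 0},{"delta_pos": [-0.8,0,0],"roll": 0,"jaw": 0}])

```text
time_s: 8.1
ee_pos: [613.8, 186.1, 164.7]
ee_rot: [-179.9, -0.4, -176.4]
force: [-9.4, -5.5, 5.5]
gripper_width: 3.7
gripper_force: 15.0
```

>>> arm_command(rows=[{"delta_pos": [0,0,0],"roll": 0,"jaw": 40},{"delta_pos": [0,0,0],"roll": 0,"jaw": 40},{"delta_pos": [0,0,0],"roll": 0,"jaw": 40},{"delta_pos": [0,0,0],"roll": 0,"jaw": 40},{"delta_pos": [0,0,0],"roll": 0,"jaw": 40},{"delta_pos": [0,0,-20],"roll": 0,"jaw": 40},{"delta_pos": [0,0,-50],"roll": 0,"jaw": 40},{"delta_pos": [0,0,-85],"roll": 0,"jaw": 40},{"delta_pos": [0,0,-105],"roll": 0,"jaw": 40}])

```text
time_s: 8.85
ee_pos: [618.3, 187.4, 273.5]
ee_rot: [179.9, 0.3, -176.3]
force: [0.8, 0.6, 1.0]
gripper_width: 36.6
gripper_force: 0.0
```

```bash
python3 -c "
from h import *
st()
# pack grip: pads shifted 7 mm toward pack -x
th=np.radians(3.8); px,py=525.2-7*np.cos(th),-131.4-7*np.sin(th)
print(px,py)
rows([(px,py,240,183.8)])"
```

```text
8.85 [618.3 187.4 273.5] [ 179.9    0.3 -176.3] F [0.8 0.6 1. ] T [ 0.08 -0.09 -0.07] w 36.6 gf 0.0
518.2153897219557 -131.86391730280002
[120.5, -312.2, 33.5] -0.02
```

>>> arm_command(rows=[{"delta_pos": [10,-26,5],"roll": 0,"jaw": 100},{"delta_pos": [22,-58,10],"roll": 0,"jaw": 100},{"delta_pos": [35,-92,15],"roll": 0,"jaw": 100},{"delta_pos": [48,-126,20],"roll": 0,"jaw": 100},{"delta_pos": [61,-160,20],"roll": 0,"jaw": 100},{"delta_pos": [74,-194,20],"roll": 0,"jaw": 100},{"delta_pos": [87,-228,20],"roll": 0,"jaw": 100},{"delta_pos": [100,-262,20],"roll": 0,"jaw": 100},{"delta_pos": [112,-292,25],"roll": 0,"jaw": 100},{"delta_pos": [120.5,-312.2,33.5],"roll": 0,"jaw": 100},{"delta_pos": [120.5,-312.2,33.5],"roll": 0,"jaw": 100},{"delta_pos": [120.5,-312.2,33.5],"roll": 0,"jaw": 100}])

```text
time_s: 9.85
ee_pos: [516.8, -133.1, 236.0]
ee_rot: [179.9, 0.0, -176.4]
force: [0.0, 0.5, -0.3]
gripper_width: 91.2
gripper_force: 0.0
```

Run:
```python
from h import *
st(); f=grab('top'); s=grab('scene')
a=cv2.resize(f['img'][170:215,192:272],None,fx=5,fy=5,interpolation=cv2.INTER_CUBIC)
b=cv2.resize(s['img'][130:330,170:290],None,fx=3,fy=3,interpolation=cv2.INTER_CUBIC)
im=np.zeros((600,800,3),np.uint8); im[:225,:400]=a; im[:600,420:780]=b
c=cv2.resize(s['img'][110:200,310:400],None,fx=4,fy=4,interpolation=cv2.INTER_CUBIC); im[235:595,:360]=c
cv2.imwrite('pics/c6.png',cv2.convertScaleAbs(im,alpha=1.4))
rows([(518.2,-131.9,66,183.8)])
```

```text
9.85 [ 516.8 -133.1  236. ] [ 179.9    0.  -176.4] F [ 0.   0.5 -0.3] T [-0.    0.07  0.03] w 91.2 gf 0.0
[-0.6, -0.1, 170.6] -0.02
```

View pics/c6.png

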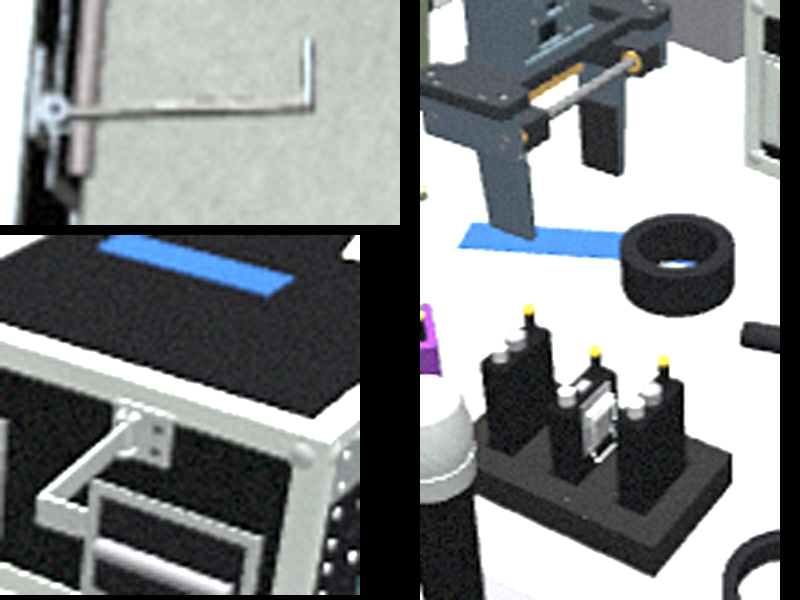

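The hanger stands out, with the bar from px (203,192) to (254.4,191.4), and the open fingers are above the middle pack. Descending to grip it.

>>> arm_command(rows=[{"delta_pos": [-0.6,0,25],"roll": 0,"jaw": 100},{"delta_pos": [-0.6,0,55],"roll": 0,"jaw": 100},{"delta_pos": [-0.6,0,85],"roll": 0,"jaw": 100},{"delta_pos": [-0.6,0,105],"roll": 0,"jaw": 100},{"delta_pos": [-0.6,0,120],"roll": 0,"jaw": 100},{"delta_pos": [-0.6,0,133],"roll": 0,"jaw": 100},{"delta_pos": [-0.6,0,145],"roll": 0,"jaw": 100},{"delta_pos": [-0.6,0,156],"roll": 0,"jaw": 100},{"delta_pos": [-0.6,0,165],"roll": 0,"jaw": 100},{"delta_pos": [-0.6,0,170],"roll": 0,"jaw": 100},{"delta_pos": [-0.6,0,170],"roll": 0,"jaw": 100}])

```text
time_s: 10.87
ee_pos: [517.4, -131.5, 65.4]
ee_rot: [180.0, -0.1, -176.2]
force: [0.1, -0.5, 0.5]
gripper_width: 90.8
gripper_force: 0.0
```

>>> arm_command(rows=[{"delta_pos": [0,0,0],"roll": 0,"jaw": 72},{"delta_pos": [0,0,0],"roll": 0,"jaw": 70},{"delta_pos": [0,0,0],"roll": 0,"jaw": 68},{"delta_pos": [0,0,0],"roll": 0,"jaw": 66},{"delta_pos": [0,0,0],"roll": 0,"jaw": 62},{"delta_pos": [0,0,0],"roll": 0,"jaw": 60},{"delta_pos": [0,0,0],"roll": 0,"jaw": 60},{"delta_pos": [0,0,0],"roll": 0,"jaw": 60}], squeeze=20)

```text
time_s: 11.53
ee_pos: [517.8, -132.5, 66.7]
ee_rot: [-180.0, 0.1, -176.3]
force: [-0.4, 1.4, 3.5]
gripper_width: 61.4
gripper_force: 20.0
```

>>> arm_command(rows=[{"delta_pos": [0,0,0],"roll": 0,"jaw": 50},{"delta_pos": [0,0,0],"roll": 0,"jaw": 50},{"delta_pos": [0,0,-4],"roll": 0,"jaw": 50},{"delta_pos": [0,0,-12],"roll": 0,"jaw": 50},{"delta_pos": [0,0,-22],"roll": 0,"jaw": 50},{"delta_pos": [0,0,-36],"roll": 0,"jaw": 50},{"delta_pos": [0,0,-55],"roll": 0,"jaw": 50},{"delta_pos": [0,0,-78],"roll": 0,"jaw": 50},{"delta_pos": [0,0,-101],"roll": 0,"jaw": 50},{"delta_pos": [0,0,-124],"roll": 0,"jaw": 50},{"delta_pos": [0,0,-147],"roll": 0,"jaw": 50},{"delta_pos": [0,0,-165],"roll": 0,"jaw": 50},{"delta_pos": [0,0,-174],"roll": 0,"jaw": 50},{"delta_pos": [0,0,-174],"roll": 0,"jaw": 50}], squeeze=55)

```text
time_s: 12.7
ee_pos: [518.6, -132.8, 242.8]
ee_rot: [-179.9, 0.3, -176.3]
force: [0.5, -0.6, -1.9]
gripper_width: 60.6
gripper_force: 55.0
```

Run:
```python
from h import *
st(); f=grab('top'); s=grab('scene')
# bar line at z=196 from top view, reference background rows below
g=cv2.cvtColor(f['img'],cv2.COLOR_BGR2GRAY).astype(float); pts=[]
for c in range(213,252):
    bg=np.median(np.r_[g[197:204,c]]); w=np.abs(g[188:196,c]-bg); w[w<8]=0
    if w.sum()>0: pts.append((c,(w*np.arange(188,196)).sum()/w.sum()))
P=onz(f,pts,196); k=np.polyfit(P[:,1],P[:,0],1); r=P[:,0]-np.polyval(k,P[:,1]); m=abs(r)<1.5; k=np.polyfit(P[m,1],P[m,0],1)
print(m.sum(),len(m),'slope deg',np.degrees(np.arctan(k[0])),'x at y=245',np.polyval(k,245), 'end',onz(f,[(254.4,191.4)],196))
rows([(548,245,239,182)])
b=cv2.resize(s['img'][120:270,160:300],None,fx=4,fy=4,interpolation=cv2.INTER_CUBIC)
cv2.imwrite('pics/c7.png',cv2.convertScaleAbs(b,alpha=1.5))
```

```text
12.7 [ 518.6 -132.8  242.8] [-179.9    0.3 -176.3] F [ 0.5 -0.6 -1.9] T [0.05 0.07 0.01] w 60.6 gf 55.0
39 39 slope deg -1.4854197514109 x at y=245 582.4678454375289 end [[584.5732394  183.17764135 196.        ]]
[-55.2, 374.6, 0.7] 0.34
```

View pics/c7.png

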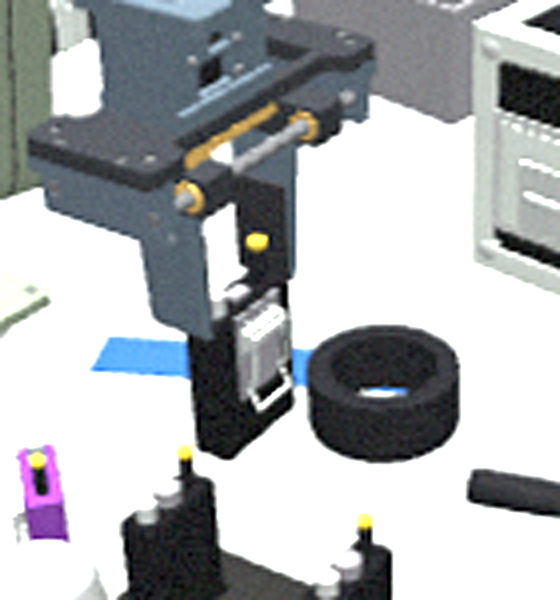

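The picture shows the pack hanging plumb in the grip, its clip facing +x. The mouth is at about (268,400), roughly 22 mm above the underside. I'll carry it in front of the bar.

>>> arm_command(rows=[{"delta_pos": [-3,16,0],"roll": 0,"jaw": 50},{"delta_pos": [-7,44,0],"roll": 0.05,"jaw": 50},{"delta_pos": [-12,76,0],"roll": 0.1,"jaw": 50},{"delta_pos": [-17,110,0],"roll": 0.15,"jaw": 50},{"delta_pos": [-22,144,0],"roll": 0.2,"jaw": 50},{"delta_pos": [-27,178,0],"roll": 0.24,"jaw": 50},{"delta_pos": [-32,212,0],"roll": 0.28,"jaw": 50},{"delta_pos": [-37,246,0],"roll": 0.32,"jaw": 50},{"delta_pos": [-42,280,0],"roll": 0.36,"jaw": 50},{"delta_pos": [-47,314,0],"roll": 0.38,"jaw": 50},{"delta_pos": [-52,344,0],"roll": 0.38,"jaw": 50},{"delta_pos": [-54,364,0.7],"roll": 0.38,"jaw": 50},{"delta_pos": [-55.2,374.6,0.7],"roll": 0.38,"jaw": 50},{"delta_pos": [-55.2,374.6,0.7],"roll": 0.38,"jaw": 50},{"delta_pos": [-55.2,374.6,0.7],"roll": 0.38,"jaw": 50}])

```text
time_s: 14.05
ee_pos: [547.9, 244.1, 238.3]
ee_rot: [-179.9, -0.1, -178.2]
force: [0.5, -0.7, -1.5]
gripper_width: 60.7
gripper_force: 55.0
```

>>> arm_command(rows=[{"delta_pos": [-2,0,0],"roll": 0,"jaw": 50},{"delta_pos": [-4,0,0],"roll": 0,"jaw": 50},{"delta_pos": [-6,0,0],"roll": 0,"jaw": 50},{"delta_pos": [-8,0,0],"roll": 0,"jaw": 50},{"delta_pos": [-8,0,0],"roll": 0,"jaw": 50}])

```text
time_s: 14.47
ee_pos: [557.1, 244.5, 239.7]
ee_rot: [180.0, 0.0, -178.3]
force: [-0.1, 0.5, -0.9]
gripper_width: 60.8
gripper_force: 55.0
```

Run:
```python
from h import *
st(); s=grab('scene'); f=grab('top')
b=cv2.resize(s['img'][70:210,270:390],None,fx=4,fy=4,interpolation=cv2.INTER_CUBIC)
cv2.imwrite('pics/c8.png',cv2.convertScaleAbs(b,alpha=1.5))
```

```text
14.47 [557.1 244.5 239.7] [ 180.     0.  -178.3] F [-0.1  0.5 -0.9] T [0.04 0.03 0.02] w 60.8 gf 55.0
```

View pics/c8.png

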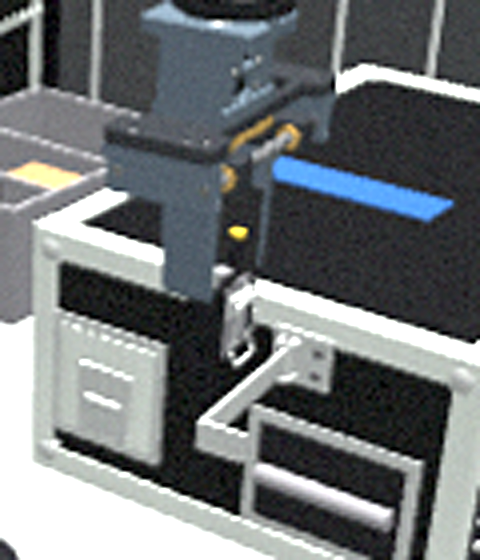

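The pack is just robot-side of the bar. Its clip mouth at (240,357) is still above the bar's top edge, so I'll feel forward for contact.

>>> arm_command(rows=[{"delta_pos": [-1,0,0],"roll": 0,"jaw": 50},{"delta_pos": [-2,0,0],"roll": 0,"jaw": 50},{"delta_pos": [-2,0,0],"roll": 0,"jaw": 50}])

```text
time_s: 14.82
ee_pos: [558.6, 245.2, 239.6]
ee_rot: [180.0, 0.0, -178.2]
force: [0.7, -0.0, -1.9]
gripper_width: 60.6
gripper_force: 55.0
```

>>> arm_command(rows=[{"delta_pos": [-1,0,0],"roll": 0,"jaw": 50},{"delta_pos": [-1,0,0],"roll": 0,"jaw": 50}])

```text
time_s: 14.98
ee_pos: [559.6, 245.3, 239.5]
ee_rot: [180.0, 0.0, -178.2]
force: [-0.7, 0.5, -1.5]
gripper_width: 60.5
gripper_force: 55.0
```

>>> arm_command(rows=[{"delta_pos": [-1,0,0],"roll": 0,"jaw": 50},{"delta_pos": [-1,0,0],"roll": 0,"jaw": 50}])

```text
time_s: 15.15
ee_pos: [560.6, 245.3, 239.5]
ee_rot: [180.0, 0.0, -178.2]
force: [0.8, -1.0, -1.8]
gripper_width: 60.4
gripper_force: 55.0
```

>>> arm_command(rows=[{"delta_pos": [-0.7,0,0],"roll": 0,"jaw": 50},{"delta_pos": [-0.7,0,0],"roll": 0,"jaw": 50}])

```text
time_s: 15.32
ee_pos: [561.2, 245.3, 239.5]
ee_rot: [180.0, 0.0, -178.2]
force: [-0.0, -0.2, -1.3]
gripper_width: 60.7
gripper_force: 55.0
```

>>> arm_command(rows=[{"delta_pos": [-0.8,0,0],"roll": 0,"jaw": 50},{"delta_pos": [-0.8,0,0],"roll": 0,"jaw": 50}])

```text
time_s: 15.48
ee_pos: [562.1, 245.3, 239.6]
ee_rot: [180.0, 0.0, -178.2]
force: [0.5, 0.0, -2.0]
gripper_width: 60.6
gripper_force: 55.0
```

>>> arm_command(rows=[{"delta_pos": [-0.8,0,0],"roll": 0,"jaw": 50},{"delta_pos": [-0.8,0,0],"roll": 0,"jaw": 50}])

```text
time_s: 15.65
ee_pos: [562.9, 245.4, 239.5]
ee_rot: [180.0, 0.0, -178.2]
force: [-0.1, -0.7, -1.9]
gripper_width: 60.6
gripper_force: 55.0
```

>>> arm_command(rows=[{"delta_pos": [-0.8,0,0],"roll": 0,"jaw": 50},{"delta_pos": [-0.8,0,0],"roll": 0,"jaw": 50}])

```text
time_s: 15.82
ee_pos: [563.7, 245.3, 239.6]
ee_rot: [180.0, 0.0, -178.2]
force: [-1.1, -0.2, -0.9]
gripper_width: 60.6
gripper_force: 55.0
```

>>> arm_command(rows=[{"delta_pos": [-0.8,0,0],"roll": 0,"jaw": 50},{"delta_pos": [-0.8,0,0],"roll": 0,"jaw": 50}])

```text
time_s: 15.98
ee_pos: [564.3, 245.4, 239.5]
ee_rot: [180.0, -0.0, -178.2]
force: [-0.2, -0.2, -1.5]
gripper_width: 60.7
gripper_force: 55.0
```

>>> arm_command(rows=[{"delta_pos": [-0.8,0,0],"roll": 0,"jaw": 50},{"delta_pos": [-0.8,0,0],"roll": 0,"jaw": 50}])

```text
time_s: 16.15
ee_pos: [564.9, 245.4, 239.5]
ee_rot: [180.0, -0.0, -178.2]
force: [-1.2, -0.2, -0.8]
gripper_width: 60.7
gripper_force: 55.0
```

>>> arm_command(rows=[{"delta_pos": [-0.8,0,0],"roll": 0,"jaw": 50},{"delta_pos": [-0.8,0,0],"roll": 0,"jaw": 50}])

```text
time_s: 16.32
ee_pos: [565.6, 245.4, 239.5]
ee_rot: [180.0, -0.1, -178.2]
force: [-1.0, 0.3, -0.8]
gripper_width: 60.5
gripper_force: 55.0
```

>>> arm_command(rows=[{"delta_pos": [-0.8,0,0],"roll": 0,"jaw": 50},{"delta_pos": [-0.8,0,0],"roll": 0,"jaw": 50}])

```text
time_s: 16.48
ee_pos: [566.3, 245.5, 239.5]
ee_rot: [180.0, -0.1, -178.2]
force: [-2.8, 0.2, 0.2]
gripper_width: 60.5
gripper_force: 55.0
```

>>> arm_command(rows=[{"delta_pos": [1,0,0],"roll": 0,"jaw": 50},{"delta_pos": [2,0,0],"roll": 0,"jaw": 50},{"delta_pos": [2,0,0],"roll": 0,"jaw": 50}])

```text
time_s: 16.73
ee_pos: [564.8, 245.4, 239.4]
ee_rot: [-180.0, 0.0, -178.2]
force: [-1.1, -0.4, -1.0]
gripper_width: 60.0
gripper_force: 55.0
```

Run:
```python
from h import *
st(); s=grab('scene'); f=grab('top')
b=cv2.resize(s['img'][120:180,300:360],None,fx=9,fy=9,interpolation=cv2.INTER_CUBIC)
cv2.imwrite('pics/c9.png',cv2.convertScaleAbs(b,alpha=1.7))
```

```text
16.73 [564.8 245.4 239.4] [-180.     0.  -178.2] F [-1.1 -0.4 -1. ] T [ 0.08  0.23 -0.02] w 60.0 gf 55.0
```

View pics/c9.png

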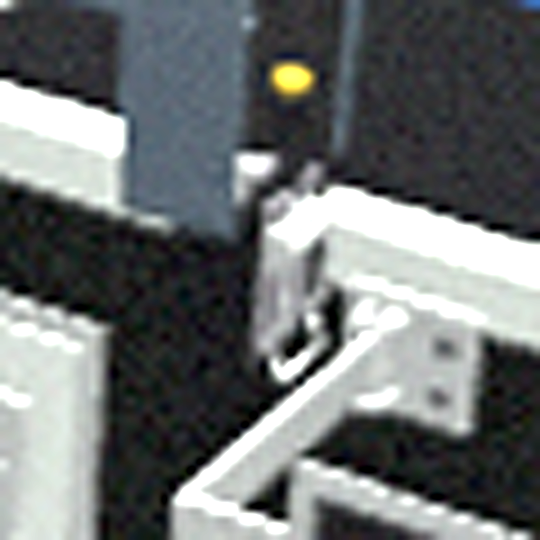

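The clip mouth's lower wire is at crop (280,378)–(320,345), just above the bar's top edge. I'll check its height and alignment numerically.

Run:
```python
from h import *
s=dict(np.load('scene.npz')); f=dict(np.load('top.npz'))
def onx(uv,x):
    o,d=ray(s,uv); return (o+d*((x-o[0])/d[:,0])[:,None]).round(1)
px=lambda c:[(300+(a+.5)/9-.5,120+(b+.5)/9-.5) for a,b in c]
print('mouth',[ (x,onx(px([(278,378),(322,345)]),x).tolist()) for x in (588,591,594)])
print('bridge',onx(px([(270,215),(325,185)]),587).tolist())
# bar top edge at y=245 : points on lit line -> z=196
print('bar line',onz(s,px([(185,490),(292,403),(400,315)]),196).round(1).tolist())
for n,F in(('s',s),('t',f)):
    h=cv2.cvtColor(F['img'],cv2.COLOR_BGR2HSV); m=((h[...,1]>120)&(h[...,2]>100)&(h[...,0]>20)&(h[...,0]<35)).astype(np.uint8)
    k,l,stt,c=cv2.connectedComponentsWithStats(m)
    for i in range(1,k):
        if n=='s' and 315<c[i][0]<345 and 110<c[i][1]<140: print('ant s',c[i],onx([c[i]],571.8))
        if n=='t' and 200<c[i][0]<260 and 170<c[i][1]<215: print('ant t',c[i],onz(F,[c[i]],294.7))
```

```text
mouth [(588, [[588.0, 239.5, 210.2], [588.0, 267.3, 209.9]]), (591, [[591.0, 233.4, 213.6], [591.0, 261.0, 213.3]]), (594, [[594.0, 227.4, 217.0], [594.0, 254.8, 216.7]])]
bridge [[587.0, 226.9, 267.5], [587.0, 261.0, 264.5]]
bar line [[588.0, 185.9, 196.0], [587.0, 252.6, 196.0], [585.8, 326.1, 196.0]]
ant s [330. 117.] [[571.8 246.8 329.8]]
ant s [332. 128.] [[571.8 263.6 294. ]]
```

The bar lies inside the clip mouth, whose wire is at x≈591 and z≈213. The bridge should land at a TCP height of about 186, so I'm lowering with light contact.

>>> arm_command(rows=[{"delta_pos": [0,0,3],"roll": 0,"jaw": 50},{"delta_pos": [0,0,6],"roll": 0,"jaw": 50},{"delta_pos": [0,0,9],"roll": 0,"jaw": 50},{"delta_pos": [0,0,12],"roll": 0,"jaw": 50},{"delta_pos": [0,0,15],"roll": 0,"jaw": 50},{"delta_pos": [0,0,15],"roll": 0,"jaw": 50}])

```text
time_s: 17.33
ee_pos: [564.5, 245.3, 223.6]
ee_rot: [-180.0, -0.1, -178.2]
force: [-0.4, -0.3, -2.4]
gripper_width: 60.8
gripper_force: 55.0
```

>>> arm_command(rows=[{"delta_pos": [0,0,1.5],"roll": 0,"jaw": 50},{"delta_pos": [0,0,3],"roll": 0,"jaw": 50},{"delta_pos": [0,0,4],"roll": 0,"jaw": 50},{"delta_pos": [0,0,4],"roll": 0,"jaw": 50}])

```text
time_s: 17.67
ee_pos: [564.6, 245.4, 220.3]
ee_rot: [180.0, -0.0, -178.2]
force: [-1.9, 0.0, -1.3]
gripper_width: 60.6
gripper_force: 55.0
```

>>> arm_command(rows=[{"delta_pos": [0,0,1.5],"roll": 0,"jaw": 50},{"delta_pos": [0,0,3],"roll": 0,"jaw": 50},{"delta_pos": [0,0,4],"roll": 0,"jaw": 50},{"delta_pos": [0,0,4],"roll": 0,"jaw": 50}])

```text
time_s: 18.0
ee_pos: [564.6, 245.4, 216.3]
ee_rot: [180.0, -0.0, -178.2]
force: [-0.8, 0.8, -1.3]
gripper_width: 60.6
gripper_force: 55.0
```

>>> arm_command(rows=[{"delta_pos": [0,0,1],"roll": 0,"jaw": 50},{"delta_pos": [0,0,2],"roll": 0,"jaw": 50},{"delta_pos": [0,0,2],"roll": 0,"jaw": 50}])

```text
time_s: 18.25
ee_pos: [564.6, 245.4, 214.3]
ee_rot: [-180.0, -0.0, -178.2]
force: [-1.3, -0.9, -1.1]
gripper_width: 60.6
gripper_force: 55.0
```

>>> arm_command(rows=[{"delta_pos": [0,0,1],"roll": 0,"jaw": 50},{"delta_pos": [0,0,2],"roll": 0,"jaw": 50},{"delta_pos": [0,0,2],"roll": 0,"jaw": 50}])

```text
time_s: 18.5
ee_pos: [564.7, 245.4, 212.5]
ee_rot: [180.0, -0.0, -178.2]
force: [-2.4, -0.7, -0.8]
gripper_width: 60.5
gripper_force: 55.0
```

>>> arm_command(rows=[{"delta_pos": [0,0,1],"roll": 0,"jaw": 50},{"delta_pos": [0,0,2],"roll": 0,"jaw": 50},{"delta_pos": [0,0,2],"roll": 0,"jaw": 50}])

```text
time_s: 18.75
ee_pos: [564.7, 245.5, 211.0]
ee_rot: [180.0, 0.0, -178.2]
force: [-3.4, 0.0, 2.3]
gripper_width: 60.5
gripper_force: 55.0
```

>>> arm_command(rows=[{"delta_pos": [0,0,1],"roll": 0,"jaw": 50},{"delta_pos": [0,0,1.5],"roll": 0,"jaw": 50},{"delta_pos": [0,0,1.5],"roll": 0,"jaw": 50}])

```text
time_s: 19.0
ee_pos: [564.7, 245.5, 209.8]
ee_rot: [180.0, 0.0, -178.2]
force: [-4.3, -0.5, 5.4]
gripper_width: 60.7
gripper_force: 55.0
```

>>> arm_command(rows=[{"delta_pos": [0,0,1],"roll": 0,"jaw": 50},{"delta_pos": [0,0,1.5],"roll": 0,"jaw": 50},{"delta_pos": [0,0,1.5],"roll": 0,"jaw": 50}])

```text
time_s: 19.25
ee_pos: [564.6, 245.4, 207.2]
ee_rot: [180.0, -0.0, -178.2]
force: [-2.5, 0.6, 0.1]
gripper_width: 60.6
gripper_force: 55.0
```

The nib has climbed onto the bar: the force peaked and then dropped. Riding down now.

>>> arm_command(rows=[{"delta_pos": [0,0,1.5],"roll": 0,"jaw": 50},{"delta_pos": [0,0,3],"roll": 0,"jaw": 50},{"delta_pos": [0,0,4.5],"roll": 0,"jaw": 50},{"delta_pos": [0,0,6],"roll": 0,"jaw": 50},{"delta_pos": [0,0,6],"roll": 0,"jaw": 50}])

```text
time_s: 19.67
ee_pos: [564.5, 245.3, 200.9]
ee_rot: [-180.0, -0.0, -178.2]
force: [-3.6, 0.7, -0.8]
gripper_width: 61.1
gripper_force: 55.0
```

>>> arm_command(rows=[{"delta_pos": [0,0,1.5],"roll": 0,"jaw": 50},{"delta_pos": [0,0,3],"roll": 0,"jaw": 50},{"delta_pos": [0,0,4.5],"roll": 0,"jaw": 50},{"delta_pos": [0,0,6],"roll": 0,"jaw": 50},{"delta_pos": [0,0,6],"roll": 0,"jaw": 50}])

```text
time_s: 20.08
ee_pos: [564.4, 245.3, 195.0]
ee_rot: [-180.0, -0.0, -178.2]
force: [-4.6, -0.2, 0.5]
gripper_width: 60.9
gripper_force: 55.0
```

>>> arm_command(rows=[{"delta_pos": [0,0,1.5],"roll": 0,"jaw": 50},{"delta_pos": [0,0,3],"roll": 0,"jaw": 50},{"delta_pos": [0,0,3],"roll": 0,"jaw": 50}])

```text
time_s: 20.33
ee_pos: [564.4, 245.3, 192.1]
ee_rot: [-180.0, -0.1, -178.2]
force: [-4.0, -0.3, 1.3]
gripper_width: 60.8
gripper_force: 55.0
```

>>> arm_command(rows=[{"delta_pos": [0,0,1],"roll": 0,"jaw": 50},{"delta_pos": [0,0,2],"roll": 0,"jaw": 50},{"delta_pos": [0,0,2],"roll": 0,"jaw": 50}])

```text
time_s: 20.58
ee_pos: [564.3, 245.4, 190.5]
ee_rot: [-180.0, -0.1, -178.2]
force: [-5.5, -0.5, 2.7]
gripper_width: 60.6
gripper_force: 55.0
```

>>> arm_command(rows=[{"delta_pos": [0,0,1],"roll": 0,"jaw": 50},{"delta_pos": [0,0,1.5],"roll": 0,"jaw": 50},{"delta_pos": [0,0,1.5],"roll": 0,"jaw": 50}])

```text
time_s: 20.83
ee_pos: [564.3, 245.3, 188.8]
ee_rot: [-180.0, -0.1, -178.2]
force: [-5.2, -1.2, 2.1]
gripper_width: 60.7
gripper_force: 55.0
```

>>> arm_command(rows=[{"delta_pos": [0,0,1],"roll": 0,"jaw": 50},{"delta_pos": [0,0,1],"roll": 0,"jaw": 50}])

```text
time_s: 21.0
ee_pos: [564.3, 245.3, 187.5]
ee_rot: [-180.0, -0.1, -178.2]
force: [-5.0, 0.0, 1.6]
gripper_width: 60.7
gripper_force: 55.0
```

>>> arm_command(rows=[{"delta_pos": [0,0,1],"roll": 0,"jaw": 50},{"delta_pos": [0,0,1],"roll": 0,"jaw": 50}])

```text
time_s: 21.17
ee_pos: [564.3, 245.3, 186.5]
ee_rot: [-180.0, -0.1, -178.2]
force: [-5.5, -1.0, 1.4]
gripper_width: 60.5
gripper_force: 55.0
```

>>> arm_command(rows=[{"delta_pos": [0,0,0.8],"roll": 0,"jaw": 50},{"delta_pos": [0,0,0.8],"roll": 0,"jaw": 50}])

```text
time_s: 21.33
ee_pos: [564.3, 245.3, 185.7]
ee_rot: [-180.0, -0.1, -178.2]
force: [-5.0, -0.5, 1.8]
gripper_width: 60.6
gripper_force: 55.0
```

>>> arm_command(rows=[{"delta_pos": [0,0,0.8],"roll": 0,"jaw": 50},{"delta_pos": [0,0,0.8],"roll": 0,"jaw": 50}])

```text
time_s: 21.5
ee_pos: [564.2, 245.3, 184.8]
ee_rot: [-180.0, -0.1, -178.2]
force: [-5.0, -0.6, 0.4]
gripper_width: 60.7
gripper_force: 55.0
```

>>> arm_command(rows=[{"delta_pos": [0,0,0.8],"roll": 0,"jaw": 50},{"delta_pos": [0,0,0.8],"roll": 0,"jaw": 50}])

```text
time_s: 21.67
ee_pos: [564.3, 245.3, 184.3]
ee_rot: [-180.0, -0.1, -178.2]
force: [-5.5, 0.3, 0.4]
gripper_width: 60.8
gripper_force: 55.0
```

>>> arm_command(rows=[{"delta_pos": [0,0,0.8],"roll": 0,"jaw": 50},{"delta_pos": [0,0,0.8],"roll": 0,"jaw": 50}])

```text
time_s: 21.83
ee_pos: [564.2, 245.3, 184.2]
ee_rot: [-180.0, -0.0, -178.2]
force: [-5.7, -0.4, 3.4]
gripper_width: 60.3
gripper_force: 55.0
```

>>> arm_command(rows=[{"delta_pos": [0,0,0.8],"roll": 0,"jaw": 50},{"delta_pos": [0,0,0.8],"roll": 0,"jaw": 50}])

```text
time_s: 22.0
ee_pos: [564.2, 245.3, 184.1]
ee_rot: [180.0, -0.0, -178.2]
force: [-6.9, -0.1, 7.4]
gripper_width: 60.9
gripper_force: 55.0
```

The pack has stopped dead at z≈184.2, so the bridge has landed about 25 mm after the nib climbed. I'll give it one more small press, then relieve the load before opening.

>>> arm_command(rows=[{"delta_pos": [0,0,0.6],"roll": 0,"jaw": 50},{"delta_pos": [0,0,0.6],"roll": 0,"jaw": 50}])

```text
time_s: 22.17
ee_pos: [564.2, 245.3, 184.0]
ee_rot: [180.0, 0.0, -178.2]
force: [-8.4, -1.5, 7.9]
gripper_width: 60.8
gripper_force: 55.0
```

>>> arm_command(rows=[{"delta_pos": [0.8,0,-1],"roll": 0,"jaw": 50},{"delta_pos": [1.6,0,-1.8],"roll": 0,"jaw": 50},{"delta_pos": [1.6,0,-1.8],"roll": 0,"jaw": 50}])

```text
time_s: 22.42
ee_pos: [563.9, 245.4, 184.1]
ee_rot: [180.0, 0.1, -178.2]
force: [-1.8, 0.1, -0.3]
gripper_width: 60.9
gripper_force: 55.0
```

>>> arm_command(rows=[{"delta_pos": [0,0,0],"roll": 0,"jaw": 50},{"delta_pos": [0,0,0],"roll": 0,"jaw": 50},{"delta_pos": [0,0,0],"roll": 0,"jaw": 50},{"delta_pos": [0,0,0],"roll": 0,"jaw": 70},{"delta_pos": [0,0,0],"roll": 0,"jaw": 75},{"delta_pos": [0,0,0],"roll": 0,"jaw": 80},{"delta_pos": [0,0,0],"roll": 0,"jaw": 85},{"delta_pos": [1,0,0],"roll": 0,"jaw": 85},{"delta_pos": [1,0,0],"roll": 0,"jaw": 85}], squeeze=6)

```text
time_s: 23.17
ee_pos: [562.0, 245.4, 184.4]
ee_rot: [180.0, 0.0, -178.2]
force: [-0.2, 0.2, -0.4]
gripper_width: 77.5
gripper_force: 0.0
```

>>> arm_command(rows=[{"delta_pos": [0,0,-8],"roll": 0,"jaw": 85},{"delta_pos": [0,0,-20],"roll": 0,"jaw": 85},{"delta_pos": [0,0,-40],"roll": 0,"jaw": 85},{"delta_pos": [0,0,-65],"roll": 0,"jaw": 85},{"delta_pos": [0,0,-90],"roll": 0,"jaw": 85},{"delta_pos": [30,-20,-90],"roll": 0,"jaw": 85},{"delta_pos": [60,-40,-90],"roll": 0,"jaw": 85},{"delta_pos": [90,-60,-90],"roll": 0,"jaw": 85},{"delta_pos": [120,-80,-90],"roll": 0,"jaw": 85},{"delta_pos": [150,-100,-90],"roll": 0,"jaw": 85},{"delta_pos": [150,-100,-90],"roll": 0,"jaw": 85}])

```text
time_s: 24.08
ee_pos: [410.1, 137.7, 275.4]
ee_rot: [-179.9, -0.1, -178.3]
force: [-0.1, 0.3, -1.2]
gripper_width: 77.9
gripper_force: 0.0
```

Run:
```python
from h import *
st(); s=grab('scene'); f=grab('top')
b=cv2.resize(s['img'][120:200,290:370],None,fx=7,fy=7,interpolation=cv2.INTER_CUBIC)[:,:420]
a=cv2.resize(f['img'][160:220,195:265],None,fx=5,fy=5,interpolation=cv2.INTER_CUBIC)
im=np.zeros((560,780,3),np.uint8); im[:,:420]=b; im[:300,425:775]=a
cv2.imwrite('pics/c10.png',cv2.convertScaleAbs(im,alpha=1.6))
```

```text
24.08 [410.1 137.7 275.4] [-1.799e+02 -1.000e-01 -1.783e+02] F [-0.1  0.3 -1.2] T [ 0.    0.1  -0.04] w 77.9 gf 0.0
```

View pics/c10.png

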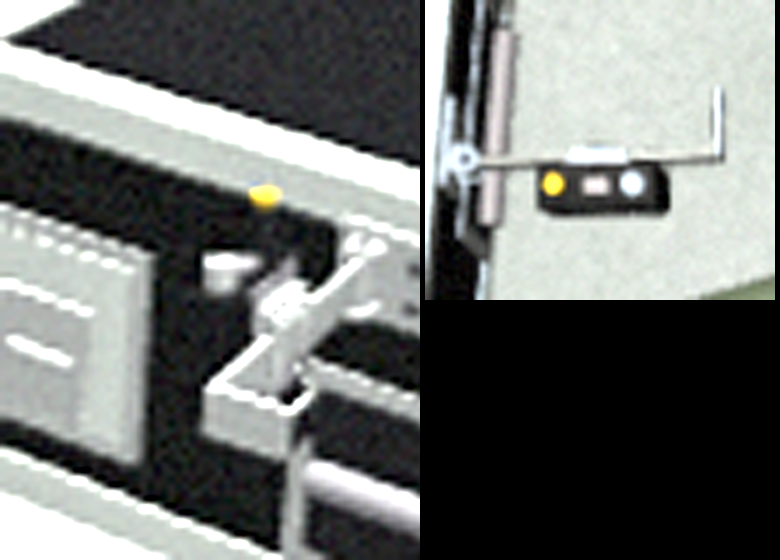

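The pack hangs upright on the bar with its clip over it. The tab corner is at px (254.4,191.6), so the hanger hasn't moved from its stop, and the arm is clear. Handing in.

```bash
python3 -c "
from h import *
print(env.job_done()); st()"
```

```text
the job is handed in; nothing more can be done
None
the job is handed in; nothing more can be done
```

I swung the hanger out against its stop, clipped the body pack upright on the bar with the clip fully home by force feel and the final view, let go, and handed the job in after about 24 s; no verdict was returned.

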